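# Wedge the laptop stand's deck off its rest pads and hold it

## Task

A colleague needs to change the rubber rest pads under the hinged deck of the laptop stand. Pick up the wooden wedge, turn it so that its thin edge points squarely at the middle of the deck's front edge (the one opposite the hinge), and with the wedge flat on the desk push it under until the deck has just lifted off its pads by about 5 mm. Lift the deck with the wedge only, leave the other things on the desk alone, and finish while still gripping the wedge in place: do not let go.

Things in the scene. Friction and masses are not known exactly. Their poses are not given: they have to be found in the camera images.
- stand: Fixed frame of a low laptop stand, 230 mm deep (x) and 240 mm wide (y); it does not move. Origin on the desk under its middle. Its own +x points from the open front edge to the rear hinge, +y along its width, z up: the wedge is pushed in along +x. Two 20 mm wide runners lie along its sides (y = -110 and +110 mm), each with a rubber rest pad near the front; between the runners (190 mm) the bare desk is free under the deck.
- deck (a joint): Tilt of the stand's aluminium deck (240 mm wide, 10 mm thick, with a small closed dark laptop fixed on top, 0.85 kg in all; top of the laptop 37 mm above the desk) about the hinge along its rear edge, 215 mm behind its front edge. 0 rad: lying on the pads; grows as the front edge rises, 0.01 rad = 2.15 mm at the front edge. It moves nearly freely and falls back by its weight.
- deck_lip (a point): Middle of the lower front edge of the deck; 14 mm above the desk when the deck lies on its pads, and at x = -100 mm, y = 0 of the stand; it rises with the deck. Lifting it takes about 4 N.
- wedge: Loose wooden levelling wedge lying flat on the desk, 130 mm long and 40 mm wide, about 0.25 kg. Origin on its underside, under the middle of its grip block; +x points to the thin edge, z up. The upright grip block (x from -15 to +15 mm) is 46 mm tall; the ramp falls evenly from 34 mm height at x = 15 mm to 4 mm at the thin edge at x = 115 mm.
- wedge_grip (a point): Centre of the wedge's grip block, 23 mm above its underside: the place to grip, across the 40 mm width (wedge y). Same axes as the wedge.
- wedge_tip (a point): Middle of the wedge's thin edge, 2 mm above its underside and 115 mm ahead (+x) of the grip block's centre.
- pen_cup: Bystander: black cup 76 mm across and 90 mm tall with pens up to 140 mm. Origin under its centre. Leave alone.
- sanitiser: Bystander: white round bottle 48 mm across, 130 mm tall. Origin under its centre. Leave alone.
- phone: Bystander: mobile phone 72 x 148 x 9 mm lying flat. Origin under its centre. Leave alone.
- stapler: Bystander: stapler 135 x 36 x 44 mm, long along its x. Origin under its centre. Leave alone.
There are look-alikes about, which are no part of the job. What is shaped like the wedge but red is not meant.

How it is judged:
By the outcome, as a careful person would: the job done as asked, in the order asked, and still so for the second after the job is handed in, while the arm keeps its last pose, push and grip.
It also fails if it takes over 45 s, if anything falls off the work surface, if the arm or the gripper's body presses on something with over 40 N, if the wrist force passes 120 N, or if a joint passes its speed limit or range.

## Robot

A 6-joint arm with a two-finger parallel gripper is mounted at the origin on the work surface. World frame = base frame: x ahead of the robot, y to its left, z up, the work surface at z = 0. Lengths are in m, angles in rad, forces in N, time in s.
With the tool pointing down it reaches from about 0.4 to 0.825 m from the base axis. Payload 7 kg.
Tool frame: the origin (TCP) lies at the very end of the fingers, on their centre line; the grasp point (between the pads) lies 19 mm behind it; z points along the fingers, y is the line along which they close (so a half turn about z gives the same grasp; the last joint's range is limited). The gripper opens to 88 mm and grips with 3 to 60 N. Pads are 19 mm wide; open, the fingers measure 130 mm over their backs; the gripper's body (78 mm by 193 mm) begins 47 mm behind the grasp point.
Start: joints at [-0.818, 0.359, 0.012, 0, -1.224, -0.288], TCP at [0.303, -0.603, 0.227] pointing down, gripper open.
Joint ranges: [-3.07, 3.07], [-1.43, 2.12], [-1.02, 1.25], [-3.03, 1.67], [-3.05, -0], [-3.03, 3.03]. Speed limits (rad/s): [2.39, 2.39, 3.01, 3.14, 3.14, 3.14].

## Interface

Orientations are given as a rotation vector (axis times angle).
In Python, from rig import ctrl, imaging gives the robot as it stands.
- The arm moves only by the tool drive_tool, never from a script. Its argument "series" is a list of rows, each an object with "rot": the turn, a rotation vector about the tool's x, y, z in rad, a list of three; "dp": the shift along the tool's x, y, z in m, a list of three; "hand": the finger opening in m, from 0 to 0.0876. In form: [{"rot": [rx, ry, rz], "dp": [dx, dy, dz], "hand": hand}, ...]. A call has 1 to 5 rows; each row is the pose to reach, as a shift and turn from the pose commanded when the call began, along the tool's axes at that moment; what a row does not reach only later rows make up. A row lasts 1/8 s, in which the tool goes at most 62.5 mm and 10.7 degrees, less where a joint would pass 70% of its speed; a pose out of reach is approached as far as the arm can. A call with a gripper value outside its range is refused whole. The fingers move at their own pace and stop on an object; the grip force is fixed at half the most. Time passes only in rows, so rows that repeat a pose let the fingers close. It gives the time, the measured TCP pose, the force, the opening and the grip force at its end, in the units of the state.
- ctrl.get_state(): the state, without advancing time (a new reading comes with each control period).
- imaging.snapshot(name): name is "side" or "top"; returns (picture, depth): 480x640x3 uint8, red, green, blue; 480x640 float32, m along the optical axis (not along the pixel's ray), 0 where there is no reading.
- imaging.camera_params(name): a dict with "mtx" (3x3 intrinsics, pixels), "view" (4x4, takes a point from world to camera coordinates). Camera axes: x right, y up, looking along -z (the intrinsics and any distortion apply to the point x, -y, -z); pixel columns grow to the right and rows downward; lengths in m; the calibration is good to about 2 mm. A picture is of the moment at which its call begins. camera_params takes no time and is no camera call.
- ctrl.sign_off(): hands the job in; it is judged then, once.
The state is a dict: "time_s": time; "joint_positions": joint angles; "joint_velocities": joint speeds; "effort": joint torques, N m; "eef_pos": TCP position; "tcp_rot": TCP orientation; "contact_force": force on the tool from outside, world axes, zero at the start; "torque": the same for the moment, N m; "width": finger opening in m; "grip_force": force on a finger pad.
Only numpy, scipy, OpenCV 4.12 (cv2) and the standard library are available. Lean on these libraries where they do the work, as an engineer would, in place of code of your own. Each camera call takes 0.05 s, during which the arm holds its last target. There are 200 camera calls.

## Working session

There is one attempt and no reset: what is moved stays moved. The work goes in short steps, Python scripts to look and compute and a tool call to move; the robot and the scene stay as the last step left them, time stands still between calls to the robot, and variables do not carry over. Pictures are saved under pics/ and viewed, at most 10 in all, crops included, and the job is handed in when it is done.

Besides the shell and the picture viewer there is one more tool, called as name([rows], argument=value, ...), one row to a line, values as JSON. drive_tool: Moves the arm, as the interface text tells. Its arguments: {"type":"object","properties":{"series":{"type":"array","items":{"type":"object","properties":{"rot":{"type":"array","items":{"type":"number"}},"dp":{"type":"array","items":{"type":"number"}},"hand":{"type":"number"}}}}},"required":["series"]}

```bash
mkdir -p pics; ls
cat > h.py <<'E'
import numpy as np, cv2
from rig import ctrl, imaging
def snap(n,f=None):
    p,d=imaging.snapshot(n)
    if f: cv2.imwrite(f'pics/{f}.png',p[:,:,::-1])
    np.savez(f'/tmp/{f or n}.npz',p=p,d=d); return p,d
def ray(n,uv):
    c=imaging.camera_params(n);K=np.array(c['mtx']);V=np.array(c['view'])
    x=np.linalg.inv(K)@[uv[0],uv[1],1]
    R=V[:3,:3];o=-R.T@V[:3,3]
    return o,R.T@np.array([x[0],-x[1],-1.])
def atz(n,uv,z):
    o,d=ray(n,uv);return o+d*(z-o[2])/d[2]
def atd(n,uv,dep):
    o,d=ray(n,uv);return o+d*dep
def cloud(n,d):
    v,u=np.mgrid[:480,:640]
    c=imaging.camera_params(n);K=np.array(c['mtx']);V=np.array(c['view'])
    P=np.stack([(u-K[0,2])/K[0,0]*d,-(v-K[1,2])/K[1,1]*d,-d],-1)
    return (P-V[:3,3])@V[:3,:3]
def proj(n,X):
    c=imaging.camera_params(n);K=np.array(c['mtx']);V=np.array(c['view'])
    p=V[:3,:3]@np.array(X)+V[:3,3];q=K@[p[0],-p[1],-p[2]];return q[:2]/q[2]
E
python3 - <<'E'
from h import *
for n in('side','top'):
    snap(n,n+'0');c=imaging.camera_params(n);print(n,c.keys(),np.round(c['mtx'],1).tolist(),np.round(c['view'],3).tolist())
print(ctrl.get_state())
E
```

```text
pics
side dict_keys(['mtx', 'view']) [[458.1, 0.0, 315.3], [0.0, 458.1, 239.2], [0.0, 0.0, 1.0]] [[-0.899, -0.438, -0.001, 0.478], [0.258, -0.533, 0.806, -0.183], [-0.353, 0.724, 0.593, -0.938], [0.0, 0.0, 0.0, 1.0]]
top dict_keys(['mtx', 'view']) [[598.5, 0.0, 308.4], [0.0, 598.5, 248.8], [0.0, 0.0, 1.0]] [[-0.02, -1.0, -0.002, -0.005], [0.998, -0.02, 0.056, -0.528], [-0.056, -0.001, 0.998, -1.319], [0.0, 0.0, 0.0, 1.0]]
{'time_s': 0.1, 'joint_positions': array([-8.17900368e-01,  3.59326583e-01,  1.11571737e-02, -2.93307781e-04,
       -1.22409152e+00, -2.88105896e-01]), 'joint_velocities': array([ 0.00207954, -0.00306909,  0.00422174,  0.00155687,  0.00153955,
       -0.00041113]), 'effort': array([-1.42640565e-03, -5.84165347e+01,  2.93751580e+01,  7.01544285e+00,
        1.01456948e-02, -5.35335744e-05]), 'eef_pos': array([ 0.30234237, -0.60302096,  0.22571471]), 'tcp_rot': array([ 7.23271068e-01, -3.05669848e+00, -2.21101153e-03]), 'contact_force': array([-0.39588052,  0.00624382, -0.07113643]), 'torque': array([-0.00621154,  0.03920474, -0.01857374]), 'grip_force': 0.0, 'width': 0.08781029699516754}
```

View pics/top0.png

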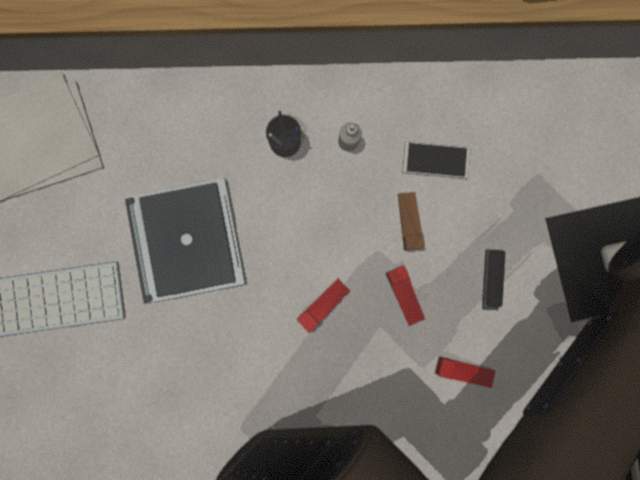

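View pics/side0.png

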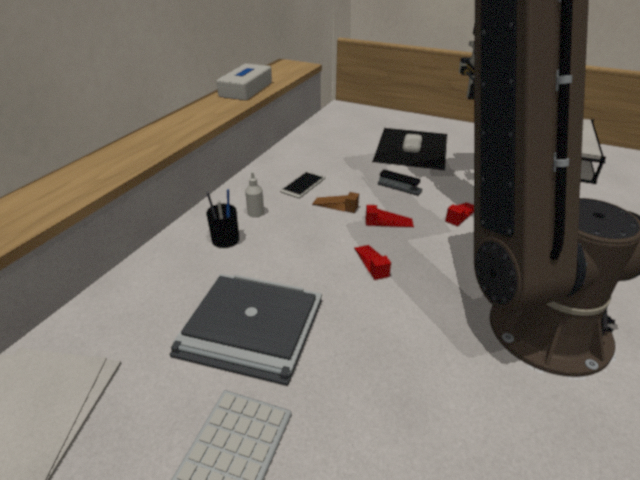

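The top view shows the brown wedge at about (411,221), with its grip block at the bottom (412,241) and its thin edge at (406,193). The stand's deck is at (187,240), with the hinge on the left at (140,250) and the front edge on the right running from about (225,180) to (243,285). The red wedges are the decoys.

Run:
```python
from h import *
p=np.load('/tmp/top0.npz')['p']
a=cv2.resize(p[180:262,380:440],None,fx=7,fy=7,interpolation=cv2.INTER_CUBIC)
b=cv2.resize(p[165:310,185:255],None,fx=4,fy=4,interpolation=cv2.INTER_CUBIC)
o=np.zeros((590,720,3),np.uint8);o[:574,:420]=a;o[:580,430:710]=b
cv2.imwrite('pics/crop.png',o[:,:,::-1])
s=np.load('/tmp/side0.npz')
for n in('top','side'):
    z=np.load(f'/tmp/{n}0.npz');P=cloud(n,z['d']);hsv=cv2.cvtColor(z['p'],cv2.COLOR_RGB2HSV)
    m=(hsv[...,0]>5)&(hsv[...,0]<20)&(hsv[...,1]>110)&(P[...,0]>.3)&(P[...,0]<.75)&(P[...,2]<.1)&(z['d']>0)&(hsv[...,2]>50)
    k,l,st,c=cv2.connectedComponentsWithStats(m.astype(np.uint8))
    for i in range(1,k):
        if st[i,4]<100: continue
        Q=P[l==i];print(n,st[i],np.round(Q.min(0),3),np.round(Q.max(0),3))
        hi=Q[Q[:,2]>.041];print(' block',len(hi),hi.mean(0).round(4),np.percentile(Q[:,2],[2,98]).round(4))
        r=cv2.minAreaRect(Q[:,:2].astype(np.float32));print(' rect',r)
    m=(P[...,2]>.02)&(P[...,2]<.06)&(P[...,1]>.12)&(P[...,1]<.5)&(P[...,0]>.35)&(P[...,0]<.7)
    k,l,st,c=cv2.connectedComponentsWithStats(m.astype(np.uint8));i=1+np.argmax(st[1:,4]);Q=P[l==i]
    print(n,'stand',st[i],cv2.minAreaRect(Q[:,:2].astype(np.float32)),np.percentile(Q[:,2],[2,50,98]))
    print('desk z',np.median(P[(P[...,0]>.4)&(P[...,0]<.6)&(P[...,1]>-.05)&(P[...,1]<.1)][:,2]))
```

```text
top [399 193  25  56 727] [ 0.523 -0.265  0.003] [ 0.649 -0.221  0.054]
 block 172 [ 0.5376 -0.2462  0.0468] [0.0062 0.0499]
 rect ((0.5860613584518433, -0.24248477816581726), (0.12457768619060516, 0.03827432915568352), 3.3827271461486816)
top stand [  125   178   120   124 10593] ((0.5528228878974915, 0.25893503427505493), (0.240558460354805, 0.22512973845005035), 9.887296676635742) [0.02171113 0.03614937 0.04222192]
desk z 0.0016242473922541457
side [ 378   81   96   40 2269] [ 0.349 -1.089 -0.007] [ 0.749 -1.056  0.1  ]
 block 1277 [ 0.5548 -1.0739  0.0698] [-0.0017  0.0975]
 rect ((0.5494246482849121, -1.0748006105422974), (0.3999674618244171, 0.03327395021915436), 0.7024043798446655)
side [314 193  44  19 512] [ 0.519 -0.259  0.   ] [ 0.648 -0.215  0.047]
 block 76 [ 0.5351 -0.2393  0.0436] [0.0034 0.0452]
 rect ((0.5833404064178467, -0.23752446472644806), (0.1278313249349594, 0.04147036746144295), 2.7121849060058594)
side stand [ 171  274  151  104 9649] ((0.5520089864730835, 0.26170581579208374), (0.24169044196605682, 0.2275664359331131), 9.807552337646484) [0.02100185 0.03456711 0.03738504]
desk z -0.0014205421222797936
```

View pics/crop.png

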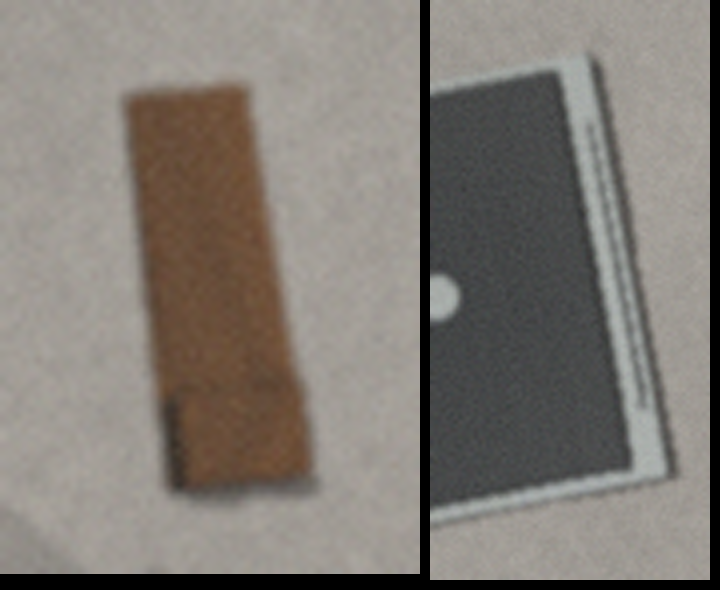

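The crop gives these full-image pixels:
- **Wedge thin edge:** (397.9,193.1) to (415.3,192.3).
- **Rear top edge of the grip block:** (405.7,249.6) to (424.3,247.9).
- **Deck front top edge:** (225,179.3) to (244.5,283.8).

Run:
```python
from h import *
t1,t2=atz('top',(397.9,193.1),.004),atz('top',(415.3,192.3),.004)
b1,b2=atz('top',(405.7,249.6),.046),atz('top',(424.3,247.9),.046)
d1,d2=atz('top',(225,179.3),.024),atz('top',(244.5,283.8),.024)
tip=(t1+t2)/2;bk=(b1+b2)/2
w=tip-bk;print('tip',tip,'back',bk,'len',np.hypot(*w[:2]),'yaw',np.degrees(np.arctan2(w[1],w[0])),'wid',np.linalg.norm(t1-t2),np.linalg.norm(b1-b2))
print('deck front',d1,d2,(d1+d2)/2,np.linalg.norm(d1-d2)); e=d1-d2;print('inward yaw',np.degrees(np.arctan2(e[0],-e[1])))
# side view: cloud-based laptop/deck front edge & wedge fits
for n in('top','side'):
    z=np.load(f'/tmp/{n}0.npz');P=cloud(n,z['d']);hsv=cv2.cvtColor(z['p'],cv2.COLOR_RGB2HSV)
    m=(hsv[...,0]>5)&(hsv[...,0]<20)&(hsv[...,1]>110)&(P[...,0]>.5)&(P[...,0]<.67)&(P[...,1]>-.3)&(P[...,1]<-.2)
    Q=P[m];c=cv2.minAreaRect(Q[:,:2].astype(np.float32));print(n,cv2.boxPoints(c).round(4).tolist())
    m=(P[...,2]>.018)&(P[...,2]<.06)&(P[...,1]>.12)&(P[...,1]<.45)&(P[...,0]>.4)&(P[...,0]<.7)
    Q=P[m];c=cv2.minAreaRect(Q[:,:2].astype(np.float32));print(n,cv2.boxPoints(c).round(4).tolist())
    # frontal edge: per row min y of deck
    ux=np.array([np.sin(np.radians(-9.8)),np.cos(np.radians(9.8))]) # approx inward
    s=Q[:,:2]@np.array([.17,.985]);l=Q[:,:2]@np.array([.985,-.17]);
    E=[]
    for a in np.arange(l.min()+.01,l.max()-.01,.005):
        k=(l>a)&(l<a+.005);i=np.argmin(s[k]);E.append(Q[k][i])
    E=np.array(E);f=np.polyfit(E[:,0],E[:,1],1);print(' front line y=',f,'deg',np.degrees(np.arctan(f[0])),'z',E[:,2].mean())
```

```text
tip [ 0.65050894 -0.23963604  0.004     ] back [ 0.52119867 -0.2473241   0.046     ] len 0.12953861002616573 yaw 3.4024803494330986 wid 0.03933318098860407 0.040658994950849514
deck front [0.68584221 0.1672669  0.024     ] [0.45252303 0.12708043 0.024     ] [0.56918262 0.14717366 0.024     ] 0.23675470525671072
inward yaw 99.77263414210589
top [[0.5228000283241272, -0.22709999978542328], [0.5249999761581421, -0.2653000056743622], [0.649399995803833, -0.2578999996185303], [0.6470999717712402, -0.21969999372959137]]
top [[0.39590001106262207, 0.44670000672340393], [0.4537000060081482, 0.1265999972820282], [0.6912000179290771, 0.16949999332427979], [0.633400022983551, 0.4896000027656555]]
 front line y= [-0.48456479  0.43973423] deg -25.853194753698343 z 0.02370566787739731
side [[0.5184999704360962, -0.21979999542236328], [0.5205000042915344, -0.2612999975681305], [0.6481999754905701, -0.25519999861717224], [0.6462000012397766, -0.21379999816417694]]
side [[0.3995000123977661, 0.43320000171661377], [0.4528999924659729, 0.1281999945640564], [0.6924999952316284, 0.17020000517368317], [0.6389999985694885, 0.47519999742507935]]Traceback (most recent call last):
  File "<stdin>", line 20, in <module>
    return _wrapfunc(a, 'argmin', axis=axis, out=out, **kwds)
    return bound(*args, **kwds)
ValueError: attempt to get argmin of an empty sequence
```

```bash
cat >> h.py <<'E'
from scipy.spatial.transform import Rotation as Ro
def plan(pos,yaw):  # yaw: world heading of tool y, deg; tool down
    s=ctrl.get_state();R=Ro.from_rotvec(s['tcp_rot'])
    y=np.radians(yaw);Y=np.array([np.cos(y),np.sin(y),0]);Z=np.array([0,0,-1.]);T=Ro.from_matrix(np.stack([np.cross(Y,Z),Y,Z],1))
    print('t',s['time_s'],'pos',s['eef_pos'].round(4),'yaw',np.degrees(np.arctan2(*R.apply([0,1,0])[[1,0]])).round(2),'F',s['contact_force'].round(1),'w',round(s['width'],4))
    print('dp',R.inv().apply(np.array(pos)-s['eef_pos']).round(4),'rot',(R.inv()*T).as_rotvec().round(4),'q',s['joint_positions'].round(2))
E
python3 - <<'E'
from h import *
plan((.5355,-.2435,.12),93.1)
z=np.load('/tmp/top0.npz');P=cloud('top',z['d'])
for n,(a,b,c,d) in dict(cup=(265,302,112,158),bot=(336,364,120,152)).items():
    Q=P[c:d,a:b].reshape(-1,3);Q=Q[Q[:,2]>.03];print(n,Q.min(0),Q.max(0))
E
```

```text
t 0.1 pos [ 0.3023 -0.603   0.2257] yaw 116.62 F [-0.4  0.  -0.1] w 0.0878
dp [-0.3696  0.2168  0.106 ] rot [ 0.0014 -0.0005  0.4106] q [-0.82  0.36  0.01 -0.   -1.22 -0.29]
cup [ 0.45236171 -0.01647214  0.03072525] [0.81251214 0.07002946 1.3463703 ]
bot [ 0.45236171 -0.1341895   0.03058549] [ 0.79660765 -0.01647214  1.3463703 ]
```

drive_tool([
  {"dp":[-0.05,0.03,0.0],"rot":[0,0,0.1],"hand":0.0876},
  {"dp":[-0.1,0.058,0.01],"rot":[0,0,0.2],"hand":0.0876},
  {"dp":[-0.15,0.087,0.03],"rot":[0,0,0.3],"hand":0.0876},
  {"dp":[-0.2,0.116,0.05],"rot":[0,0,0.38],"hand":0.0876},
  {"dp":[-0.25,0.145,0.065],"rot":[0,0,0.41],"hand":0.0876},
])

```text
time_s: 0.72
eef_pos: [0.4613, -0.3598, 0.1605]
tcp_rot: [0.083, -3.14, -0.001]
contact_force: [1.2, -1.0, 1.0]
width: 0.0878
grip_force: 0.0
```

```bash
python3 -c "
from h import *
plan((.5355,-.2435,.10),93.1)"
```

```text
t 0.725 pos [ 0.4613 -0.3598  0.1605] yaw 93.03 F [ 1.2 -1.   1. ] w 0.0878
dp [-0.0803  0.1122  0.0605] rot [ 0.0005 -0.0008 -0.0012] q [-0.33  0.26 -0.28 -0.   -1.03 -1.19]
```

drive_tool([
  {"dp":[-0.03,0.045,0.015],"rot":[0,0,0],"hand":0.0876},
  {"dp":[-0.06,0.085,0.04],"rot":[0,0,0],"hand":0.0876},
  {"dp":[-0.08,0.112,0.06],"rot":[0,0,0],"hand":0.0876},
  {"dp":[-0.08,0.112,0.06],"rot":[0,0,0],"hand":0.0876},
])

```text
time_s: 1.23
eef_pos: [0.5347, -0.2433, 0.0995]
tcp_rot: [0.09, -3.137, -0.001]
contact_force: [-0.9, -0.1, -0.4]
width: 0.0875
grip_force: 0.0
```

```bash
python3 -c "
from h import *
plan((.5355,-.2435,.007),93.1)
p,d=snap('side'); q=snap('top')[0]
a=cv2.resize(p[140:240,280:420],None,fx=5,fy=5,interpolation=cv2.INTER_CUBIC)
cv2.imwrite('pics/g1.png',a[:,:,::-1])"
```

```text
t 1.225 pos [ 0.5347 -0.2433  0.0995] yaw 93.3 F [-0.9 -0.1 -0.4] w 0.0875
dp [-0.0011 -0.0003  0.0925] rot [ 0.0009 -0.0034  0.0035] q [-0.09  0.33 -0.35 -0.   -0.9  -1.42]
```

View pics/g1.png

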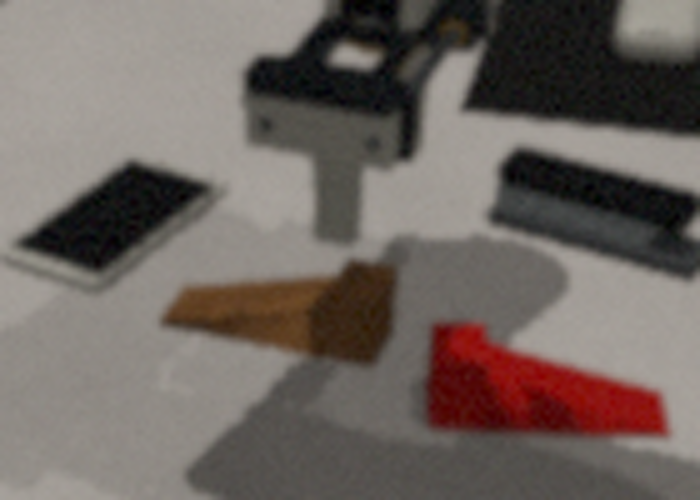

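The open gripper hangs above the wedge's block, at about (340,240) in the crop. The block lies at (350,310), clear of the red decoy and the stapler, so I descend.

drive_tool([
  {"dp":[-0.001,0,0.04],"rot":[0,0,0],"hand":0.0876},
  {"dp":[-0.001,0,0.075],"rot":[0,0,0],"hand":0.0876},
  {"dp":[-0.001,0,0.092],"rot":[0,0,0],"hand":0.0876},
  {"dp":[-0.001,0,0.092],"rot":[0,0,0],"hand":0.0876},
])

```text
time_s: 1.82
eef_pos: [0.5351, -0.246, 0.0091]
tcp_rot: [0.085, -3.139, -0.0]
contact_force: [0.8, 0.6, 1.0]
width: 0.0878
grip_force: 0.0
```

drive_tool([
  {"dp":[0,0,0],"rot":[0,0,0],"hand":0.05},
  {"dp":[0,0,0],"rot":[0,0,0],"hand":0.03},
  {"dp":[0,0,0],"rot":[0,0,0],"hand":0.03},
  {"dp":[0,0,0],"rot":[0,0,0],"hand":0.03},
  {"dp":[0,0,0],"rot":[0,0,0],"hand":0.03},
])

```text
time_s: 2.45
eef_pos: [0.5358, -0.2454, 0.0097]
tcp_rot: [-0.086, 3.14, -0.0]
contact_force: [-0.5, -2.2, -0.6]
width: 0.0431
grip_force: 1.5
```

```bash
python3 -c "
from h import *
plan((.5355,-.2435,.057),93.1)
p,d=snap('side','s2');q=snap('top','t2')[0]
a=cv2.resize(p[150:250,290:400],None,fx=3,fy=3,interpolation=cv2.INTER_CUBIC);b=cv2.resize(q[170:280,370:460],None,fx=4,fy=4,interpolation=cv2.INTER_CUBIC)
o=np.zeros((440,700,3),np.uint8);o[:300,:330]=a;o[:,340:700]=b
cv2.imwrite('pics/g2.png',o[:,:,::-1])"
```

```text
t 2.45 pos [ 0.5358 -0.2454  0.0097] yaw 93.15 F [-0.5 -2.2 -0.6] w 0.0431
dp [ 0.0002  0.0019 -0.0473] rot [-0.0001  0.0002  0.0008] q [-0.1   0.44 -0.43  0.   -0.7  -1.42]
```

View pics/g2.png

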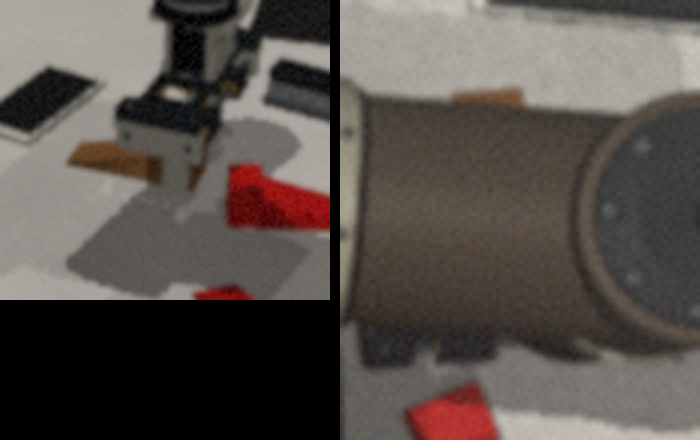

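The fingers straddle the wedge's block and are still closing, so I finish the grip and then lift.

drive_tool([
  {"dp":[0,0,0],"rot":[0,0,0],"hand":0.03},
  {"dp":[0,0,0],"rot":[0,0,0],"hand":0.03},
  {"dp":[0,0,0],"rot":[0,0,0],"hand":0.03},
])

```text
time_s: 2.92
eef_pos: [0.5358, -0.2455, 0.0097]
tcp_rot: [0.086, -3.14, 0.0]
contact_force: [-2.6, -1.4, 2.9]
width: 0.0396
grip_force: 30.0
```

drive_tool([
  {"dp":[0,0,-0.02],"rot":[0,0,0],"hand":0.03},
  {"dp":[0,0,-0.045],"rot":[0,0,0],"hand":0.03},
  {"dp":[0,0,-0.06],"rot":[0,0,0],"hand":0.03},
  {"dp":[0,0,-0.06],"rot":[0,0,0],"hand":0.03},
])

```text
time_s: 3.42
eef_pos: [0.5363, -0.2454, 0.0702]
tcp_rot: [-0.086, 3.139, -0.0]
contact_force: [0.3, 0.0, -3.0]
width: 0.0399
grip_force: 30.0
```

```bash
python3 -c "
from h import *
plan((.599,-.010,.07),190)"
```

```text
t 3.425 pos [ 0.5363 -0.2454  0.0702] yaw 93.13 F [ 0.3  0.  -3. ] w 0.0399
dp [-0.0755  0.2316  0.0003] rot [-1.5000e-03  1.2000e-03 -1.6907e+00] q [-0.1   0.36 -0.37 -0.   -0.83 -1.42]
```

drive_tool([
  {"dp":[-0.005,0.02,0],"rot":[0,0,-0.16],"hand":0.03},
  {"dp":[-0.013,0.045,0],"rot":[0,0,-0.32],"hand":0.03},
  {"dp":[-0.021,0.07,0],"rot":[0,0,-0.48],"hand":0.03},
  {"dp":[-0.03,0.095,0],"rot":[0,0,-0.64],"hand":0.03},
  {"dp":[-0.038,0.116,0],"rot":[0,0,-0.8],"hand":0.03},
])

```text
time_s: 4.05
eef_pos: [0.5667, -0.1265, 0.0681]
tcp_rot: [1.309, -2.854, -0.002]
contact_force: [0.2, -1.0, -3.4]
width: 0.04
grip_force: 30.0
```

```bash
python3 -c "
from h import *
plan((.599,-.010,.07),190)"
```

```text
t 4.05 pos [ 0.5667 -0.1265  0.0681] yaw 139.28 F [ 0.2 -1.  -3.4] w 0.04
dp [-0.1093  0.0515 -0.0019] rot [ 2.000e-03 -3.000e-04 -8.853e-01] q [ 0.12  0.36 -0.39 -0.   -0.82 -0.83]
```

drive_tool([
  {"dp":[-0.02,0.01,0],"rot":[0,0,-0.17],"hand":0.03},
  {"dp":[-0.045,0.02,0],"rot":[0,0,-0.34],"hand":0.03},
  {"dp":[-0.07,0.03,0],"rot":[0,0,-0.51],"hand":0.03},
  {"dp":[-0.09,0.042,0],"rot":[0,0,-0.68],"hand":0.03},
  {"dp":[-0.109,0.0515,0],"rot":[0,0,-0.84],"hand":0.03},
])

```text
time_s: 4.68
eef_pos: [0.5993, -0.0107, 0.068]
tcp_rot: [2.359, -2.072, -0.002]
contact_force: [-0.9, 0.8, -3.5]
width: 0.0399
grip_force: 30.0
```

drive_tool([
  {"dp":[0,0,0],"rot":[0,0,-0.045],"hand":0.03},
  {"dp":[0,0,0],"rot":[0,0,-0.045],"hand":0.03},
])

```text
time_s: 4.92
eef_pos: [0.5992, -0.0113, 0.0682]
tcp_rot: [2.4, -2.025, -0.002]
contact_force: [0.0, -0.4, -3.4]
width: 0.0395
grip_force: 30.0
```

```bash
python3 -c "
from h import *
plan((.599,-.010,.011),190)
p,d=snap('side','s3');q=snap('top','t3')[0]
a=cv2.resize(p[180:360,170:370],None,fx=3,fy=3,interpolation=cv2.INTER_CUBIC)
cv2.imwrite('pics/g3.png',a[:,:,::-1])
b=cv2.resize(q[165:310,185:335],None,fx=4,fy=4,interpolation=cv2.INTER_CUBIC);cv2.imwrite('pics/g3t.png',b[:,:,::-1])"
```

```text
t 4.925 pos [ 0.5992 -0.0113  0.0682] yaw -170.33 F [ 0.  -0.4 -3.4] w 0.0395
dp [-0.0013 -0.0001  0.0572] rot [ 0.0021  0.0001 -0.0058] q [ 0.31  0.38 -0.35 -0.   -0.84 -0.14]
```

View pics/g3t.png

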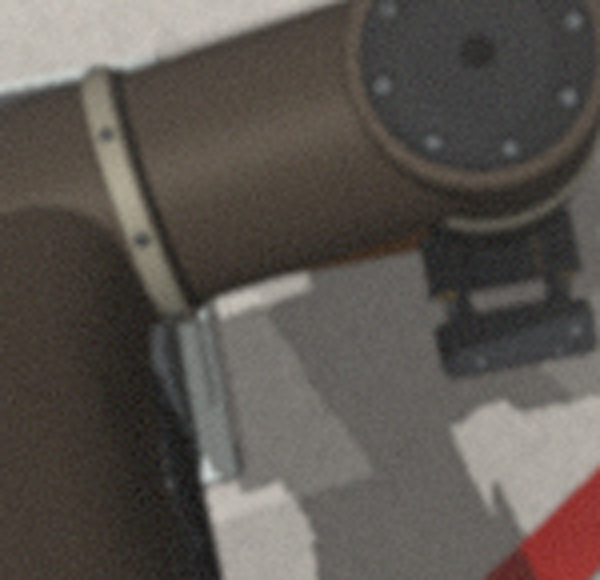

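The arm hides the wedge from above; only its lower long edge shows, at about (365,255), so I use the side view instead.

View pics/g3.png

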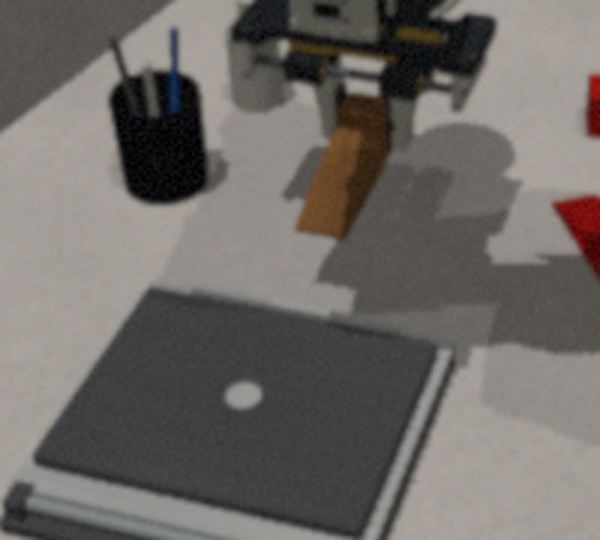

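Run:
```python
from h import *
z=np.load('/tmp/s3.npz');P=cloud('side',z['d']);hsv=cv2.cvtColor(z['p'],cv2.COLOR_RGB2HSV)
m=(hsv[...,0]>5)&(hsv[...,0]<20)&(hsv[...,1]>110)&(P[...,0]>.45)&(P[...,0]<.7)&(P[...,1]>-.1)&(P[...,1]<.2)&(P[...,2]<.15)
Q=P[m];print(len(Q),Q.min(0),Q.max(0));c=cv2.minAreaRect(Q[:,:2].astype(np.float32));print(c,cv2.boxPoints(c).round(4).tolist())
# predicted wedge corners
y=np.radians(100);a=np.array([np.cos(y),np.sin(y),0]);b=np.array([-a[1],a[0],0]);o=np.array([.599,-.0113,.059])
for s in(-1,1):print(proj('side',o+.115*a+s*.02*b+[0,0,.004]),o+.115*a+s*.02*b)
print('lip proj',[proj('side',np.array([.571,.148,.024])+s*.12*b) for s in(-1,0,1)])
```

```text
824 [ 0.56169564 -0.02007358  0.05844854] [0.61879923 0.1062181  0.14960207]
((0.5891563892364502, 0.04279359430074692), (0.04978872835636139, 0.12575238943099976), 6.962899208068848) [[0.5568000078201294, 0.10220000147819519], [0.5720999836921692, -0.022600000724196434], [0.6215000152587891, -0.016599999740719795], [0.6061999797821045, 0.10819999873638153]]
[268.25413668 254.09947872] [0.59872661 0.10542586 0.059     ]
[285.00429373 257.11473338] [0.5593343  0.09847993 0.059     ]
lip proj [array([220.86927085, 272.32538219]), array([270.3048494 , 281.92479869]), array([322.39798223, 292.04025992])]
```

The side view shows the thin edge at about (269,257) to (285,259), within 2 px of my prediction. It points at the middle of the deck's front edge. I lower it onto the desk in front of the stand.

drive_tool([
  {"dp":[0,0,0.025],"rot":[0.001,0,-0.004],"hand":0.03},
  {"dp":[0,0,0.045],"rot":[0.001,0,-0.004],"hand":0.03},
  {"dp":[0,0,0.055],"rot":[0.001,0,-0.004],"hand":0.03},
  {"dp":[0,0,0.057],"rot":[0.001,0,-0.004],"hand":0.03},
  {"dp":[0,0,0.057],"rot":[0.001,0,-0.004],"hand":0.03},
])

```text
time_s: 5.65
eef_pos: [0.6004, -0.0115, 0.013]
tcp_rot: [-2.404, 2.021, -0.002]
contact_force: [0.2, -0.5, -3.1]
width: 0.0395
grip_force: 30.0
```

```bash
python3 -c "
from h import *
plan((.599,-.010,.011),190);print(ctrl.get_state()['torque'])"
```

```text
t 5.65 pos [ 0.6004 -0.0115  0.013 ] yaw -170.1 F [ 0.2 -0.5 -3.1] w 0.0395
dp [-0.0017  0.0011  0.002 ] rot [-0.0016 -0.0001 -0.0017] q [ 0.31  0.45 -0.4   0.   -0.72 -0.13]
[-0.06548042  0.06830362  0.04474317]
```

Not yet touching, so I ease down.

drive_tool([
  {"dp":[0,0.001,0.002],"rot":[0,0,0],"hand":0.03},
  {"dp":[0,0.001,0.003],"rot":[0,0,0],"hand":0.03},
  {"dp":[0,0.001,0.003],"rot":[0,0,0],"hand":0.03},
])

```text
time_s: 6.02
eef_pos: [0.5991, -0.0116, 0.0097]
tcp_rot: [-2.404, 2.021, -0.001]
contact_force: [0.1, 0.6, -2.9]
width: 0.0398
grip_force: 30.0
```

drive_tool([
  {"dp":[0,0,0.001],"rot":[0,0,0],"hand":0.03},
  {"dp":[0,0,0.001],"rot":[0,0,0],"hand":0.03},
])

```text
time_s: 6.28
eef_pos: [0.5991, -0.0116, 0.0097]
tcp_rot: [-2.405, 2.02, -0.002]
contact_force: [-4.1, 1.4, 7.5]
width: 0.0397
grip_force: 30.0
```

In contact with the desk at about 10 N. Pushing in.

drive_tool([
  {"dp":[-0.015,0,0],"rot":[0,0,0],"hand":0.03},
  {"dp":[-0.03,0,0],"rot":[0,0,0],"hand":0.03},
  {"dp":[-0.045,0,0],"rot":[0,0,0],"hand":0.03},
  {"dp":[-0.06,0,0],"rot":[0,0,0],"hand":0.03},
  {"dp":[-0.07,0,0],"rot":[0,0,0],"hand":0.03},
])

```text
time_s: 6.9
eef_pos: [0.5879, 0.0581, 0.0097]
tcp_rot: [-2.405, 2.018, -0.004]
contact_force: [1.4, -5.9, 5.6]
width: 0.0401
grip_force: 30.0
```

```bash
python3 -c "
from h import *
plan((.582,.084,.0097),190)
p,d=snap('side','s4')
a=cv2.resize(p[200:380,170:370],None,fx=3,fy=3,interpolation=cv2.INTER_CUBIC)
cv2.imwrite('pics/g4.png',a[:,:,::-1])"
```

```text
t 6.9 pos [0.5879 0.0581 0.0097] yaw -170.01 F [ 1.4 -5.9  5.6] w 0.0401
dp [-0.0265  0.0013 -0.    ] rot [-0.0029 -0.0005 -0.0002] q [ 0.43  0.44 -0.43  0.   -0.7  -0.26]
```

View pics/g4.png

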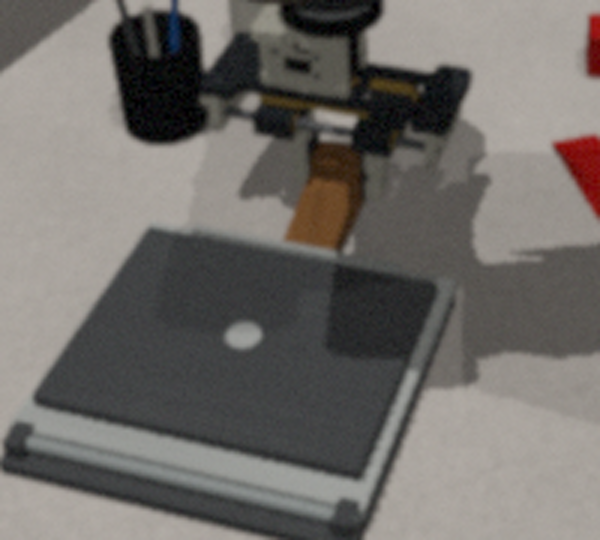

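The thin end has gone under the deck's front edge at about (312,247) in the crop, and the deck is still nearly down. I check the lateral centring and the lift in the side-view depth.

```bash
cat >> h.py <<'E'
def check(f):
    z=np.load(f'/tmp/{f}.npz');P=cloud('side',z['d']);hsv=cv2.cvtColor(z['p'],cv2.COLOR_RGB2HSV)
    y=np.radians(100);a=np.array([np.cos(y),np.sin(y)]);b=np.array([-a[1],a[0]]);L=np.array([.571,.148])
    S=(P[...,:2]-L)@a;T=(P[...,:2]-L)@b;Z=P[...,2]
    m=(hsv[...,0]>5)&(hsv[...,0]<20)&(hsv[...,1]>110)&(S>-.09)&(S<.02)&(abs(T)<.05)&(Z<.06)&(Z>.005)
    for s0 in(-.04,-.03,-.02,-.01):
        k=m&(S>s0)&(S<s0+.01)
        if k.sum()>5:print('wedge s',s0,'T',np.percentile(T[k],[3,97]).round(4),'Z',np.median(Z[k]).round(4))
    m=(S>-.01)&(S<.20)&(abs(T)<.14)&(Z>.027)&(Z<.08)
    print('laptop T',[np.percentile(T[m&(S>q)&(S<q+.02)],[1,99]).round(4).tolist() for q in(.02,.05,.1)])
    m=(S>.03)&(S<.18)&(abs(T)<.09)&(Z>.025)&(Z<.08)
    c=np.linalg.lstsq(np.c_[S[m],T[m],np.ones(m.sum())],Z[m],rcond=None)[0];print('plane slope s,t',c.round(4),'z at front',c[2].round(4))
E
python3 -c "
from h import *
for f in('side0','s3','s4'):check(f)"
```

```text
laptop T [[-0.1098, 0.1105], [-0.1093, 0.1111], [-0.1084, 0.1111]]
plane slope s,t [ 0.0007 -0.0007  0.0351] z at front 0.0351
laptop T [[-0.1103, 0.1112], [-0.1083, 0.1107], [-0.1094, 0.1111]]
plane slope s,t [ 0.0012 -0.001   0.0351] z at front 0.0351
wedge s -0.04 T [-0.0175  0.0199] Z 0.0211
wedge s -0.03 T [-0.0179  0.0195] Z 0.018
wedge s -0.02 T [-0.0177  0.0189] Z 0.0159
laptop T [[-0.1093, 0.1104], [-0.1092, 0.1111], [-0.1086, 0.111]]
plane slope s,t [ 0.0006 -0.0002  0.0351] z at front 0.0351
```

Both the wedge and the deck are centred at T≈+1 mm, and the deck is still down. I push on.

drive_tool([
  {"dp":[-0.005,0,0],"rot":[0,0,0],"hand":0.03},
  {"dp":[-0.01,0,0],"rot":[0,0,0],"hand":0.03},
  {"dp":[-0.015,0,0],"rot":[0,0,0],"hand":0.03},
  {"dp":[-0.018,0,0],"rot":[0,0,0],"hand":0.03},
  {"dp":[-0.018,0,0],"rot":[0,0,0],"hand":0.03},
])

```text
time_s: 7.58
eef_pos: [0.5846, 0.0743, 0.0097]
tcp_rot: [-2.406, 2.02, -0.004]
contact_force: [1.8, -10.1, 8.2]
width: 0.04
grip_force: 30.0
```

```bash
python3 -c "
from h import *
snap('side','s5');check('s5');plan((.582,.084,.0097),190)"
```

```text
wedge s -0.04 T [-0.0184  0.0202] Z 0.0258
wedge s -0.03 T [-0.0185  0.0199] Z 0.0228
wedge s -0.02 T [-0.0159  0.0206] Z 0.0209
laptop T [[-0.1098, 0.1112], [-0.1097, 0.1111], [-0.1095, 0.1111]]
plane slope s,t [-0.0086 -0.0004  0.0371] z at front 0.0371
t 7.625 pos [0.5846 0.0743 0.0097] yaw -170.04 F [  0.9 -10.3   7.7] w 0.0399
dp [-0.01    0.0008 -0.    ] rot [-0.0018 -0.0014 -0.0007] q [ 0.46  0.44 -0.43  0.   -0.7  -0.29]
```

The lift is about 2 mm so far, so it needs 10 mm more travel.

drive_tool([
  {"dp":[-0.004,0,0],"rot":[0,0,0],"hand":0.03},
  {"dp":[-0.008,0,0],"rot":[0,0,0],"hand":0.03},
  {"dp":[-0.01,0,0],"rot":[0,0,0],"hand":0.03},
  {"dp":[-0.01,0,0],"rot":[0,0,0],"hand":0.03},
  {"dp":[-0.01,0,0],"rot":[0,0,0],"hand":0.03},
])

```text
time_s: 8.25
eef_pos: [0.5827, 0.0838, 0.0097]
tcp_rot: [2.406, -2.02, 0.003]
contact_force: [2.1, -11.7, 6.7]
width: 0.0396
grip_force: 30.0
```

```bash
python3 -c "
from h import *
p,d=snap('side','s6');check('s6');plan((.582,.084,.0097),190)
cv2.imwrite('pics/g6.png',cv2.resize(p[160:380,170:390],None,fx=2.5,fy=2.5,interpolation=cv2.INTER_CUBIC)[:,:,::-1])"
```

```text
wedge s -0.04 T [-0.0181  0.0207] Z 0.0281
wedge s -0.03 T [-0.0188  0.0202] Z 0.0253
wedge s -0.02 T [-0.0183  0.0206] Z 0.0229
laptop T [[-0.1095, 0.1133], [-0.1096, 0.1121], [-0.1104, 0.1112]]
plane slope s,t [-0.0227 -0.0009  0.0401] z at front 0.0401
t 8.3 pos [0.5827 0.0838 0.0097] yaw -170.05 F [  1.8 -10.9   8. ] w 0.0401
dp [-0.0004  0.0006 -0.    ] rot [-0.0014 -0.0017 -0.0009] q [ 0.48  0.44 -0.43  0.   -0.7  -0.3 ]
```

View pics/g6.png

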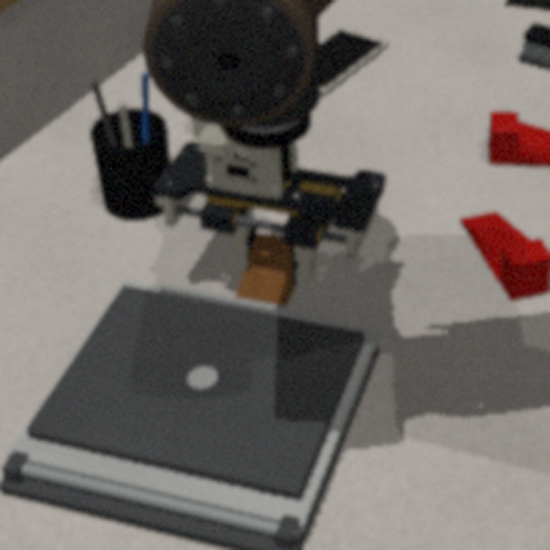

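The wedge is square and centred under the front edge at about (265,290), still gripped and flat on the desk. The measured tilt of 0.0236 rad means a lift of about 5.1 mm. The cup and the other things stand untouched, so I hand in.

```bash
python3 -c "
from rig import ctrl
print(ctrl.sign_off())"
```

```text
the job is handed in; nothing more can be done
None
```

The job is handed in: the wedge is centred and square under the deck's front edge, flat on the desk and still gripped, with the deck lifted about 5 mm (5.1 mm measured from the side camera).

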